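Nip the offcut in the vise, then back off a quarter turn

TASK

Wind the bench vise shut on the pine offcut by its cross-bar handle, hand over hand, until you feel it come up tight; then back the handle off a quarter of a turn so that the offcut can just be slid between the jaws. Let go of the handle, leave the offcut standing in the jaws and leave everything else on the plank where it is.

Things in the scene. Friction and masses are not known exactly. Their poses are not given: they have to be found in the camera images.
- vise: small grey cast-iron bench vise bolted to the plank, jaws 64 mm wide with tops 104 mm above the plank (its highest part), foot 125 x 90 mm. Origin on the plank under the vise's middle plane. x level, along the spindle from the handle towards fixed jaw and anvil (anvil's end at x = 84 mm); y level, across the jaws; z up
- fixed_jaw (a point): middle of the fixed jaw's face, x = 6 mm in the vise's frame, 92 mm above the plank
- jaw_face (a point): middle of the moving jaw's face, 92 mm above the plank; jaw block 28 mm thick towards -x, with a 27 mm round boss 7 mm further round the spindle. Moves along the vise's x by 3 mm per turn of the handle: x = -26 mm in the vise's frame when tight on the offcut, more negative when open. At the start 3.7 to 4.4 rad of turning (about 2/3 turn) from tight
- spindle_head (a point): middle of the spindle's head, where the cross bar passes: on the spindle's axis, 70 mm above the plank, x = -105 mm in the vise's frame when tight, moving with the jaw. Head 23 mm thick, 26 mm long; neck behind it 14 mm thick. Clockwise seen from the handle end (looking along the vise's +x) closes: the bar's end on the +y side goes up, over and down on the -y side
- bar_end_a (a point): centre of the 15 mm steel ball at one end of the cross bar (bar 9 mm thick, fixed at its middle). It turns on a circle of 46 mm about the spindle's axis in a plane square to the vise's x, lowest 16 mm clear of the plank. A gripper holding a ball can go from level on one side over the top to level on the other, not under the spindle: there, let go and take the other ball
- bar_end_b (a point): centre of the like ball at the other end of the bar. Running friction about 1 N at a ball, the bar stays where left. Where it points when tight differs from start to start and must be felt: it then stops within a few degrees under some 10 N at the ball
- offcut_mid (a point): centre of the loose pine offcut that stands between the jaws on the slide beam: 32 mm thick along the vise's x (the way it is clamped), 60 mm along y, 26 mm high, a thin hinge leaf let into its top, 55 g, its underside 80 mm and top 106 mm above the plank. z axis up
- mallet_head (a point): bystander: middle of the black mallet's head, a 48 mm cylinder 88 mm long, lying; wooden handle of 235 mm towards its -x
- jar_mid (a point): bystander: centre of a glass jar with a steel screw-on lid, 76 mm across, 89 mm high, standing; z axis up
- punch_mid (a point): bystander: middle of a green pin punch, 165 mm long, 14 mm thick, lying on the plank along its x beside the vise
- pin_mid (a point): bystander: middle of a zinc-plated hinge pin, 86 mm long, 8 mm thick, lying on the plank along its x on the other side of the vise
- turntable: bystander: aluminium parts turntable, disc 170 mm across, top 32 mm and centre knob 48 mm above the plank; origin on the plank under its centre
- leaf0: bystander: steel hinge leaf 48 x 33 mm lying on the turntable; origin under its middle
- leaf1: bystander: a second such leaf on the turntable
- leaf2: bystander: a third such leaf on the turntable

How it is judged (in metres and radians):
On the way:
1. the vise is wound up tight on the offcut (x of jaw_face in the frame of vise above -0.0261 m), for 0.1 s.
At the end, for the whole second after the job is handed in: the jaw stands a quarter turn (give or take 21 degrees, that is 0.57 to 0.93 mm of jaw travel) back from tight, the offcut stands upright between the jaws, the handle let go (x of jaw_face in the frame of vise between -0.02693 and -0.02657 m and horizontal distance between offcut_mid and jaw_face below 0.03 m and angle between offcut_mid's own z axis and vertical below 0.1 rad and height (world z) of offcut_mid above 0.088 m); the robot touches nothing.
It fails at once if the offcut is knocked askew or out of the jaws (distance of offcut_mid from where it was at the start of the episode above 0.015 m or angle between offcut_mid's own z axis and vertical above 0.3 rad).
It fails at once if a bystander is shifted or tipped (distance of any of mallet_head, jar_mid, punch_mid, pin_mid, leaf0, leaf1, leaf2 from where it was at the start of the episode above 0.02 m or angle between jar_mid's own z axis and vertical above 0.3 rad).
It also fails if it takes over 69 s, if anything falls off the work surface, if the arm or the gripper's body presses on something with over 40 N, if the wrist force passes 120 N, or if a joint passes its speed limit or range.

ROBOT

A 6-joint arm with a two-finger parallel gripper is mounted at the origin on the work surface. World frame = base frame: x ahead of the robot, y to its left, z up, the work surface at z = 0. Lengths are in m, angles in degrees, forces in N, time in s.
With the tool pointing down it reaches from about 0.375 to 0.975 m from the base axis. Payload 3.8 kg.
Tool frame: the origin (TCP) lies on the centre line of the jaws, within the pads' length; the fingertips stand ahead of it and the grasp point (between the pads) lies 6 mm ahead of it (manip.tip_extent is the z of the fingertips in the tool frame, in m); z points along the fingers, y is the direction in which the jaws open and shut (so a half turn about z gives the same grasp; the last joint's range is limited). The gripper opens to 88 mm and grips with 3 to 60 N. Pads are 18 mm wide; open, the fingers measure 123 mm over their backs; the gripper's body (75 mm by 187 mm) begins 45 mm behind the grasp point.
Start: joints at [66.526, 15.12, 91.902, -0, 72.978, -2.114], TCP at [0.246, 0.629, 0.264] pointing down, gripper open.
Joint ranges: [-150.88, 150.88], [-54.13, 125.18], [17.81, 147.31], [-75.09, 255.09], [0, 152.58], [-146.25, 146.25]. Speed limits (degrees/s): [147.25, 147.25, 180, 180, 180, 180].

INTERFACE

Orientations are given as a 3x3 rotation matrix whose columns are the frame's x, y, z axes.
In Python, from bench import manip, cams, finder gives the robot as it stands. The module is installed in compiled form; this text tells all that it offers.
- The arm moves only by the tool send_rows, never from a script. Its argument "steps" is a list of rows, each an object with "grip": the finger opening in cm, from 0 to 8.81; "delta_pos": the shift along the tool's x, y, z in cm, a list of three; "turn": the turn about the tool's z in rad. In form: [{"grip": grip, "delta_pos": [x, y, z], "turn": turn}, ...]. A call has 1 to 12 rows; each row is the pose to reach, as a shift and turn from the pose commanded when the call began, along the tool's axes at that moment; what a row does not reach only later rows make up. A row lasts 1/8 s, in which the tool goes at most 62.5 mm and 10.7 degrees, less where a joint would pass 70% of its speed; a pose out of reach is approached as far as the arm can. A call with a gripper value outside its range is refused whole. The fingers move at their own pace and stop on an object; "squeeze" is the grip in N (left out, the last holds). Time passes only in rows, so rows that repeat a pose let the fingers close. It gives the time, the measured TCP pose, the force and the opening at its end, in the units of the state.
- manip.read_state(): the state, without advancing time (a new reading comes with each control period).
- cams.snapshot(name): name is "scene" or "side" or "wrist"; returns (picture, depth): 420x560x3 uint8, blue, green, red; 420x560 float32, m along the optical axis (not along the pixel's ray), 0 where there is no reading.
- cams.calibration(name): a dict with "mtx" (3x3 intrinsics, pixels), "D" ([k1, k2, p1, p2, k3] as OpenCV has them; the pictures are not rectified), "T" (4x4, takes a point from camera to world coordinates). Camera axes: x right, y up, looking along -z (the intrinsics and any distortion apply to the point x, -y, -z); pixel columns grow to the right and rows downward; lengths in m; the calibration is good to about 2 mm. A picture is of the moment at which its call begins: read the wrist's pose just before it. calibration takes no time and is no camera call; for the wrist camera it gives the pose at the moment of the call.
- manip.close_job(): hands the job in, once; it reports no verdict.
Trained networks look in the newest picture that a camera, given by its name, has taken for a name from the list of things; names that differ only in an ending like _2 or _b are one class to them, and where a whole thing is asked for, a point or a joint stands for the part that bears it (a point fixed in the world has none). Each returns a list of dicts, best first, with "confidence" (0 to 1); they miss things now and then, are a little off and sometimes report something else, mostly with a low value. They report only what shows in the picture. A call takes as long as a camera call.
- finder.find_in(target, camera): "pixel" ([row, column] in pixels, amid what is visible of it).
- finder.regions_of(target, camera): "region" (420x560 bool, what is visible of it) and "pixel" ([row, column] in pixels, amid what is visible of it).
The state is a dict: "t": time; "q": joint angles; "joint_velocities": joint speeds; "tau": joint torques, N m; "eef_pos": TCP position; "tcp_rot": TCP orientation; "contact_force": force on the tool from outside, world axes, zero at the start; "torque": the same for the moment, N m; "width": finger opening in m.
Only numpy, scipy, OpenCV 4.12 (cv2) and the standard library are available. Lean on these libraries where they do the work, as an engineer would, in place of code of your own. Each camera call takes 0.05 s, during which the arm holds its last target.

## Working session

There is one attempt and no reset: what is moved stays moved. The work goes in short steps, Python scripts to look and compute and a tool call to move; the robot and the scene stay as the last step left them, time stands still between calls to the robot, and variables do not carry over. Pictures are saved under pics/ and viewed, and the job is handed in when it is done.

Besides the shell and the picture viewer there is one more tool, called after ">>>" in YAML: its name, and indented under it one key for each argument. send_rows: Moves the arm, as the interface text tells. Its arguments: {"type":"object","properties":{"steps":{"type":"array","items":{"type":"object","properties":{"grip":{"type":"number"},"delta_pos":{"type":"array","items":{"type":"number"}},"turn":{"type":"number"}}}},"squeeze":{"type":"number"}},"required":["steps"]}

```bash
mkdir -p pics; ls
python3 - <<'E'
from bench import manip,cams,finder
import cv2,numpy as np
s=manip.read_state(); print(s, manip.tip_extent)
for n in ["scene","side","wrist"]:
    p,d=cams.snapshot(n); cv2.imwrite(f"pics/a_{n}.png",p); np.savez(f"a_{n}.npz",p=p,d=d)
    c=cams.calibration(n); print(n,c)
E
```

```text
pics
{'t': 0.0, 'q': array([ 6.65265465e+01,  1.51684320e+01,  9.19806279e+01, -6.04658074e-04,
        7.29783618e+01, -2.11470863e+00]), 'joint_velocities': array([ 0.09227745, -0.09116372,  0.07221231,  0.00712163, -0.07248878,
        0.01637314]), 'tau': array([-2.68948806e-04, -5.02139461e+01, -3.56880319e+01,  7.26360711e-02,
        2.98023596e-02, -1.85155777e-04]), 'eef_pos': array([0.24558695, 0.62803164, 0.2624024 ]), 'tcp_rot': array([[-9.31319397e-01,  3.64202433e-01, -8.76587562e-04],
       [ 3.64203481e-01,  9.31317157e-01, -2.04390403e-03],
       [ 7.19862135e-05, -2.22278371e-03, -9.99997527e-01]]), 'contact_force': array([ 0.73241722, -0.99139176,  0.48761895]), 'torque': array([-0.0026131 , -0.02304263, -0.00263303]), 'width': 0.08808547215176979} 0.025
scene {'mtx': array([[381.07359332,   0.        , 281.4877842 ],
       [  0.        , 381.07359332, 211.98716539],
       [  0.        ,   0.        ,   1.        ]]), 'D': array([0.01059804, 0.        , 0.        , 0.        , 0.        ]), 'T': array([[ 0.18718345, -0.6727553 ,  0.71579512,  1.20670184],
     
[... 493 characters left out ...]
  [-0.25450106, -0.61911558,  0.74291663,  0.82827071],
       [ 0.01451082,  0.76568069,  0.64305716,  0.80032853],
       [ 0.        ,  0.        ,  0.        ,  1.        ]])}
wrist {'mtx': array([[350.88725039,   0.        , 274.8972861 ],
       [  0.        , 350.88725039, 202.46315562],
       [  0.        ,   0.        ,   1.        ]]), 'D': array([-5.6860341e-05,  0.0000000e+00,  0.0000000e+00,  0.0000000e+00,
        0.0000000e+00]), 'T': array([[ 0.36435708, -0.89836621, -0.24532035,  0.18239272],
       [ 0.93125588,  0.35077082,  0.09860177,  0.65252768],
       [-0.00252928, -0.26438227,  0.96441465,  0.38217306],
       [ 0.        ,  0.        ,  0.        ,  1.        ]])}
```

View pics/a_scene.png

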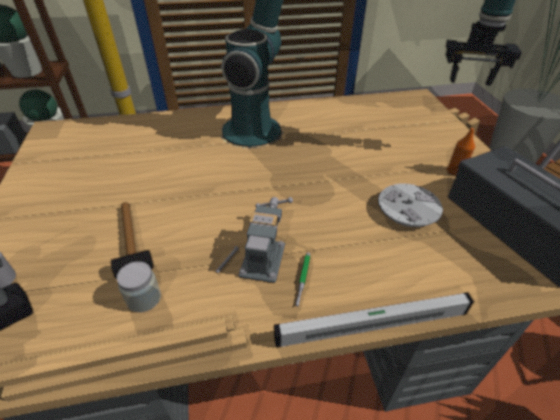

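View pics/a_side.png

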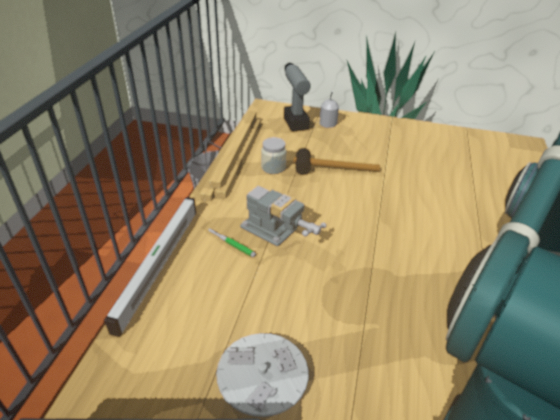

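View pics/a_wrist.png

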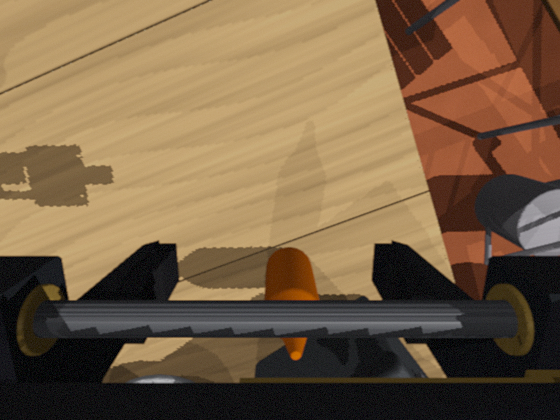

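Scene: the vise is at about (col 262, row 245) with its bar at about (275,203), facing the robot. The punch is to its right, the pin to its left, the turntable at (410,205). I'll measure next.

```bash
cat > h.py <<'E'
from bench import manip,cams,finder
import cv2,numpy as np
def w(cam,uv,depth,c=None):
    c=c or cams.calibration(cam)
    uv=np.atleast_2d(np.asarray(uv,float)); 
    n=cv2.undistortPoints(uv.reshape(-1,1,2),c["mtx"],c["D"]).reshape(-1,2)
    d=np.atleast_1d(depth)
    P=np.c_[n[:,0]*d,-n[:,1]*d,-d]
    return P@c["T"][:3,:3].T+c["T"][:3,3]
def cloud(cam,d,mask=None,c=None):
    m=d>0
    if mask is not None:m&=mask
    r,cc=np.nonzero(m)
    return w(cam,np.c_[cc,r],d[r,cc],c)
E
python3 - <<'E'
from h import *
np.set_printoptions(precision=4,suppress=True)
for cam in ["scene","side"]:
    d=np.load(f"a_{cam}.npz")["d"]
    for t in ["vise","fixed_jaw","jaw_face","spindle_head","bar_end_a","offcut_mid","punch_mid","pin_mid","jar_mid","mallet_head"]:
        for r in finder.find_in(t,cam)[:3]:
            px=np.array(r["pixel"]); i=np.clip(px.round().astype(int),0,[419,559]); 
            print(cam,t,px,round(r["confidence"],2),w(cam,px[::-1],d[i[0],i[1]])[0])
    c=cloud(cam,d)
    np.save(f"cl_{cam}.npy",c)
    m=finder.regions_of("vise",cam)
    for r in m[:1]:
        P=cloud(cam,d,r["region"]); print("vise",r["confidence"],len(P),P.min(0),P.max(0)); np.save(f"v_{cam}.npy",P)
    p=np.load(f"a_{cam}.npz")["p"]
    y0,x0=(180,210) if cam=="scene" else (170,200)
    cv2.imwrite(f"pics/az_{cam}.png",cv2.resize(p[y0:y0+110,x0:x0+140],None,fx=5,fy=5,interpolation=cv2.INTER_CUBIC))
print(manip.read_state()["t"])
E
```

```text
scene vise [248.4 265.2] 0.76 [ 0.6585 -0.0514  0.103 ]
scene fixed_jaw [247.1 264.2] 0.83 [ 0.655  -0.0531  0.1037]
scene jaw_face [210.3 272.1] 0.95 [ 0.5436 -0.0164  0.1056]
scene spindle_head [208.8 271.3] 0.89 [ 0.538  -0.0174  0.1055]
scene offcut_mid [216.8 263.4] 0.8 [ 0.5656 -0.0408  0.1089]
scene punch_mid [273.4 304.1] 0.58 [0.6729 0.0366 0.0125]
scene pin_mid [264.7 225.4] 0.7 [ 0.6027 -0.1431 -0.    ]
scene jar_mid [288.6 140.6] 0.75 [ 0.6976 -0.3169  0.0775]
scene mallet_head [253.9 125.2] 0.87 [ 0.5237 -0.3851  0.0011]
vise 0.75 2489 [ 0.3772 -0.1143 -0.002 ] [0.6808 0.0405 0.1099]
side vise [219.4 269. ] 0.74 [ 0.5968 -0.0216  0.058 ]
side fixed_jaw [377.9 263.5] 0.67 [0.4972 0.3881 0.0337]
side jaw_face [218.9 295. ] 0.77 [ 0.5299 -0.0147  0.0806]
side jaw_face [243.4 233.6] 0.61 [0.6704 0.0416 0.0146]
side spindle_head [220.  295.1] 0.85 [ 0.5289 -0.011   0.0803]
side bar_end_a [227.  320.3] 0.44 [ 0.4655 -0.0022  0.0803]
side offcut_mid [203.9 281.4] 0.71 [ 0.5681 -0.0284  0.1083]
side punch_mid [242.5 236.9] 0.52 [0.6643 0.0342 0.0125]
side pin_mid [218.3 296.9] 0.65 [ 0.5256 -0.016   0.0824]
side pin_mid [359.6 283.7] 0.28 [0.4699 0.3441 0.0386]
side jar_mid [154.7 273.2] 0.77 [ 0.6586 -0.2997  0.0678]
side mallet_head [164.8 319.2] 0.98 [ 0.5269 -0.3548  0.0213]
vise 0.81 2547 [ 0.458  -0.2268 -0.0035] [0.6967 0.0461 0.1093]
1.25
```

View pics/az_scene.png

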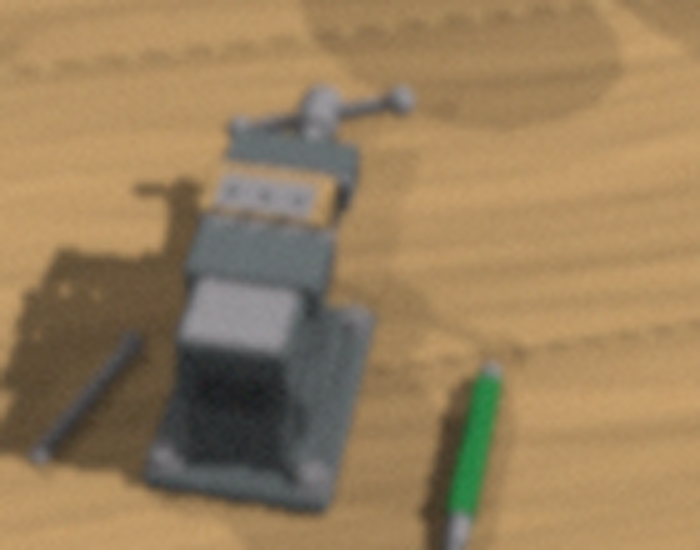

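View pics/az_side.png

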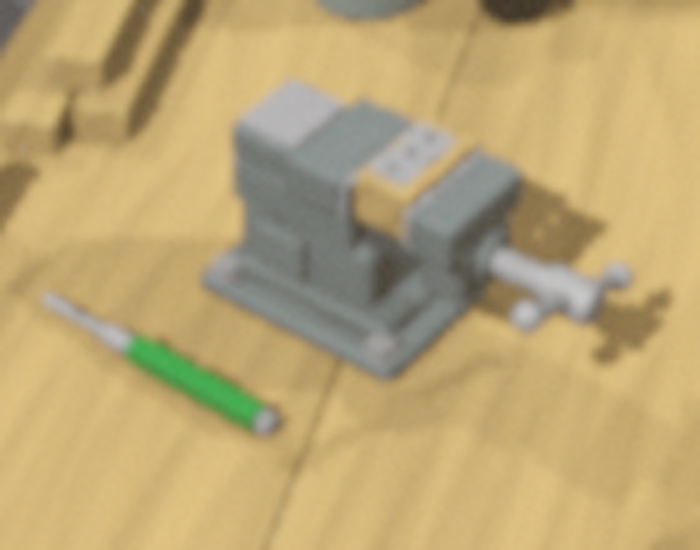

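Run:
```python
from h import *
np.set_printoptions(precision=4,suppress=True)
for cam in ["scene","side"]:
    P=np.load(f"cl_{cam}.npy")
    m=(P[:,0]>.4)&(P[:,0]<.75)&(P[:,1]>-.13)&(P[:,1]<.08)
    P=P[m]
    top=P[(P[:,2]>.09)]
    print(cam,len(top),top.min(0),top.max(0),top.mean(0))
    # vise axis: minAreaRect of high pts, offcut etc
    r=cv2.minAreaRect((top[:,:2]*1000).astype(np.float32)); print(r)
    f=P[(P[:,2]>.012)&(P[:,2]<.028)]; print("foot",cv2.minAreaRect((f[:,:2]*1000).astype(np.float32)))
    n=P[(P[:,0]<.525)&(P[:,2]>.02)]; print("bar");print(n[n[:,1].argsort()][::4])
```

```text
scene 1303 [ 0.4891 -0.0948  0.0901] [0.6659 0.0428 0.112 ] [ 0.5968 -0.047   0.1044]
((566.296142578125, -35.11070251464844), (73.08367156982422, 201.29345703125), 61.81641387939453)
foot ((624.5977172851562, -30.615615844726562), (208.58712768554688, 137.5005645751953), 50.45738983154297)
bar
[[ 0.5209 -0.0522  0.1051]
 [ 0.4628 -0.0487  0.0562]
 [ 0.467  -0.0465  0.0596]
 [ 0.5205 -0.0447  0.1068]
 [ 0.5201 -0.0423  0.1061]
 [ 0.4618 -0.0378  0.0606]
 [ 0.4683 -0.0334  0.0621]
 [ 0.4688 -0.0307  0.0656]
 [ 0.4692 -0.0281  0.0655]
 [ 0.4737 -0.0236  0.0653]
 [ 0.4762 -0.0214  0.0637]
 [ 0.4758 -0.0186  0.0664]
 [ 0.4773 -0.0161  0.0707]
 [ 0.4882 -0.0152  0.0767]
 [ 0.4926 -0.0133  0.0803]
 [ 0.4844 -0.0119  0.0797]
 [ 0.4767 -0.0106  0.0797]
 [ 0.4841 -0.0092  0.0825]
 [ 0.4795 -0.0085  0.0818]
 [ 0.4865 -0.007   0.0842]
 [ 0.4797 -0.0059  0.0816]
 [ 0.4747 -0.005   0.0805]
 [ 0.4988 -0.0041  0.0775]
 [ 0.4791 -0.0032  0.084 ]
 [ 0.4854 -0.0017  0.0824]
 [ 0.4959 -0.001   0.0778]
 [ 0.4755  0.0001  0.0838]
 [ 0.4841  0.0012  0.0843]
 [ 0.4772  0.0024  0.0815]
 [ 0.4707  0.0035  0.
[... 2253 characters left out ...]
 0.4937  0.0026  0.0712]
 [ 0.4917  0.0028  0.0783]
 [ 0.4845  0.0037  0.0807]
 [ 0.4723  0.0047  0.0813]
 [ 0.4686  0.0056  0.0671]
 [ 0.4692  0.0062  0.077 ]
 [ 0.4786  0.0071  0.0755]
 [ 0.4861  0.0079  0.0808]
 [ 0.4709  0.0083  0.072 ]
 [ 0.4727  0.009   0.0658]
 [ 0.4805  0.0093  0.0738]
 [ 0.4779  0.0105  0.0754]
 [ 0.473   0.012   0.0779]
 [ 0.4827  0.0138  0.0834]
 [ 0.487   0.0171  0.0852]
 [ 0.489   0.0196  0.0868]
 [ 0.4876  0.0268  0.087 ]
 [ 0.4922  0.0288  0.0908]
 [ 0.4881  0.0367  0.0892]
 [ 0.4907  0.0377  0.0956]
 [ 0.495   0.0397  0.0963]
 [ 0.4946  0.0416  0.095 ]
 [ 0.494   0.0429  0.09  ]
 [ 0.4985  0.0439  0.0899]
 [ 0.4959  0.0445  0.0879]
 [ 0.5005  0.046   0.0912]]
```

Run:
```python
from h import *
from scipy.optimize import minimize
np.set_printoptions(precision=4,suppress=True)
for cam in ["scene","side"]:
    P=np.load(f"cl_{cam}.npy")
    m=(P[:,0]>.51)&(P[:,0]<.72)&(P[:,1]>-.13)&(P[:,1]<.04)
    P=P[m]
    t=P[(P[:,2]>.100)&(P[:,2]<.112)]
    r=cv2.minAreaRect((t[:,:2]*1000).astype(np.float32)); print(cam,len(t),r)
    # yaw by minimizing trimmed y-width
    for lo,hi in((1,99),(3,97)):
        b=min((np.subtract(*np.percentile(t[:,:2]@[-np.sin(a),np.cos(a)],[hi,lo])),a) for a in np.radians(np.arange(-35,-5,.25)))
        a=b[1]; X=t[:,:2]@[np.cos(a),np.sin(a)];Y=t[:,:2]@[-np.sin(a),np.cos(a)]
        print(np.degrees(a),b[0],"x",np.percentile(X,[lo,hi]),"y",np.percentile(Y,[lo,hi]))
    P=np.load(f"cl_{cam}.npy"); 
    # ball +y
    for a in np.radians([-20.,-22]):
        b=P[(P[:,2]>.075)&(P[:,0]>.47)&(P[:,0]<.51)&(P[:,1]>.03)&(P[:,1]<.06)]
        hd=P[(P[:,2]>.06)&(P[:,0]>.45)&(P[:,0]<.5)&(P[:,1]>-.012)&(P[:,1]<.012)]
        X=hd[:,:2]@[np.cos(a),np.sin(a)];Y=hd[:,:2]@[-np.sin(a),np.cos(a)]
        print(len(b),b.min(0),b.max(0),"head x",np.percentile(X[hd[:,2]>.075],[2,98]),Y[hd[:,2]>.08].mean(),hd[:,2].max())
```

```text
scene 1157 ((591.2933959960938, -48.00694274902344), (66.58467864990234, 141.68421936035156), 68.61737823486328)
-21.5 0.06288097816635849 x [0.5003 0.637 ] y [0.1416 0.2045]
-19.0 0.058604485463447126 x [0.5106 0.6422] y [0.1191 0.1777]
29 [0.4891 0.0303 0.085 ] [0.5024 0.0428 0.0988] head x [0.4405 0.4704] 0.164070460532478 0.08555504129946756
29 [0.4891 0.0303 0.085 ] [0.5024 0.0428 0.0988] head x [0.4345 0.4644] 0.17982491124740085 0.08555504129946756
side 907 ((590.9215087890625, -46.73229217529297), (69.97635650634766, 141.64328002929688), 68.95011901855469)
-20.75 0.06500985628722786 x [0.4998 0.6365] y [0.1338 0.1988]
-21.5 0.060170432403645974 x [0.4991 0.6311] y [0.1444 0.2045]
33 [0.4881 0.033  0.0879] [0.5017 0.0461 0.0979] head x [0.4383 0.4707] 0.16471232692215465 0.08490070984769005
33 [0.4881 0.033  0.0879] [0.5017 0.0461 0.0979] head x [0.4324 0.4647] 0.18036391058606438 0.08490070984769005
```

>>> send_rows:
  steps:
    - {"grip":3.5,"delta_pos":[-4,-4,0],"turn":0.15}
    - {"grip":3.5,"delta_pos":[-8,-8,0],"turn":0.3}
    - {"grip":3.5,"delta_pos":[-12,-12,0],"turn":0.45}
    - {"grip":3.5,"delta_pos":[-16,-16,0],"turn":0.6}
    - {"grip":3.5,"delta_pos":[-20,-20,0],"turn":0.75}
    - {"grip":3.5,"delta_pos":[-24,-24,0],"turn":0.9}
    - {"grip":3.5,"delta_pos":[-28,-28.5,0],"turn":1.05}
    - {"grip":3.5,"delta_pos":[-32,-33,0],"turn":1.2}
    - {"grip":3.5,"delta_pos":[-36,-37,0],"turn":1.35}
    - {"grip":3.5,"delta_pos":[-40,-41,2],"turn":1.5}
    - {"grip":3.5,"delta_pos":[-44.7,-45.8,4.2],"turn":1.57}
    - {"grip":3.5,"delta_pos":[-44.7,-45.8,4.2],"turn":1.57}
  squeeze: 15

```text
t: 2.75
eef_pos: [0.4953, 0.0361, 0.2204]
tcp_rot: [[0.368, 0.93, -0.002], [0.93, -0.368, -0.001], [-0.002, -0.002, -1.0]]
contact_force: [-0.6, 0.4, 0.1]
width: 0.0353
```

>>> send_rows:
  steps:
    - {"grip":3.5,"delta_pos":[0,0,0],"turn":0}
    - {"grip":3.5,"delta_pos":[0,0,0],"turn":0}

```text
t: 3.0
eef_pos: [0.4953, 0.0405, 0.2224]
tcp_rot: [[0.362, 0.932, 0.001], [0.932, -0.362, 0.001], [0.001, 0.001, -1.0]]
contact_force: [-1.2, 0.3, 0.6]
width: 0.0349
```

```bash
cat > look.py <<'E'
from h import *
import sys
np.set_printoptions(precision=4,suppress=True)
n=sys.argv[1]
s=manip.read_state(); print(s["t"],s["eef_pos"],s["tcp_rot"].tolist(),s["contact_force"],s["width"])
c=cams.calibration("wrist")
p,d=cams.snapshot("wrist"); cv2.imwrite(f"pics/{n}.png",p); np.savez(n+".npz",p=p,d=d,T=c["T"])
for t in sys.argv[2:]:
    for r in finder.find_in(t,"wrist")[:3]:
        px=np.array(r["pixel"]);i=np.clip(px.round().astype(int),0,[419,559]); print(t,px,r["confidence"],w("wrist",px[::-1],d[i[0],i[1]],c)[0])
E
python3 look.py w1 bar_end_a spindle_head jaw_face
```

```text
3.0 [0.4953 0.0405 0.2224] [[0.3620438174314162, 0.9321606860254456, 0.0008542179219976201], [0.9321607513026712, -0.3620443052950525, 0.0005047120586453234], [0.0007797374729723575, 0.0006135405395299065, -0.9999995077886188]] [-1.1738  0.2531  0.6483] 0.034905903947757534
bar_end_a [229.1 276.8] 0.81 [0.4873 0.0154 0.0806]
spindle_head [242.1 318.4] 0.85 [ 0.514  -0.0103  0.0723]
jaw_face [239.5 321.5] 0.62 [ 0.5172 -0.0097  0.0708]
jaw_face [229.8 276.3] 0.48 [0.4869 0.0155 0.082 ]
```

View pics/w1.png

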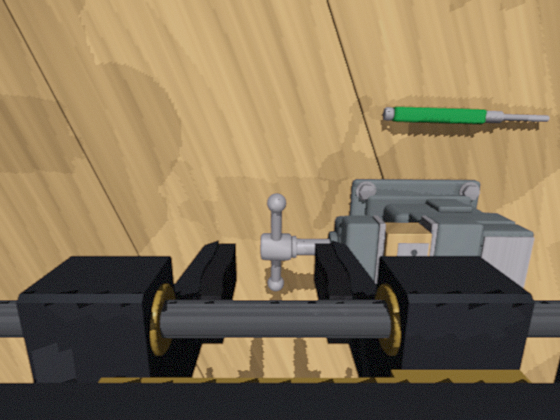

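Wrist view: vise axes line up with the image. The +y ball is at (277,202), the head at (276,247) and the −y ball at (276,286), midway between the fingers.

Run:
```python
from h import *
np.set_printoptions(precision=4,suppress=True)
z=np.load("w1.npz"); d=z["d"]; c=cams.calibration("wrist"); c["T"]=z["T"]
cam=c["T"][:3,3]
for n,uv,r in (("A",(277,202),.0075),("B",(276,285),.0075),("head",(276,246),.0115)):
    dd=d[uv[1]-2:uv[1]+3,uv[0]-2:uv[0]+3]; D=np.median(dd[dd>0]); 
    p=w("wrist",uv,D,c)[0]; ray=(p-cam)/np.linalg.norm(p-cam); print(n,D,p, "centre",p+r*ray, w("wrist",uv,D+r,c)[0])
# ball A pixel blob
p=z["p"]
cv2.imwrite("pics/w1z.png",cv2.resize(p[180:310,220:400],None,fx=4,fy=4))
P=cloud("wrist",d,None,c); m=(P[:,2]>.1)&(P[:,2]<.112)&(P[:,0]>.5)&(P[:,0]<.7)
t=P[m];print(len(t),cv2.minAreaRect((t[:,:2]*1000).astype(np.float32)))
```

```text
A 0.25824678 [0.4965 0.0391 0.0928] centre [0.4959 0.0373 0.0855] [0.4959 0.0373 0.0855]
B 0.31459504 [ 0.4647 -0.0414  0.0581] centre [ 0.4634 -0.0448  0.0516] [ 0.4633 -0.0448  0.0514]
head 0.28223568 [0.4813 0.0017 0.079 ] centre [ 0.4797 -0.0024  0.0684] [ 0.4797 -0.0025  0.0683]
5875 ((594.0692138671875, -38.89570999145508), (48.85333251953125, 139.46884155273438), 66.7764663696289)
```

View pics/w1z.png

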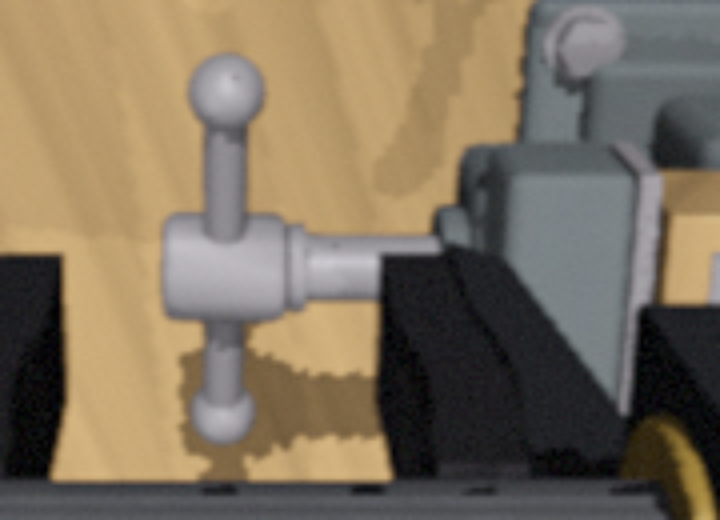

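>>> send_rows:
  steps:
    - {"grip":3.5,"delta_pos":[-0.4,0.15,4],"turn":0}
    - {"grip":3.5,"delta_pos":[-0.4,0.15,8],"turn":0}
    - {"grip":3.5,"delta_pos":[-0.4,0.15,11],"turn":0}
    - {"grip":3.5,"delta_pos":[-0.4,0.15,12.6],"turn":0}
    - {"grip":3.5,"delta_pos":[-0.4,0.15,12.6],"turn":0}
    - {"grip":1,"delta_pos":[-0.4,0.15,12.6],"turn":0}
    - {"grip":1,"delta_pos":[-0.4,0.15,12.6],"turn":0}
    - {"grip":1,"delta_pos":[-0.4,0.15,12.6],"turn":0}
    - {"grip":1,"delta_pos":[-0.4,0.15,12.6],"turn":0}
  squeeze: 15

```text
t: 4.32
eef_pos: [0.495, 0.0359, 0.0965]
tcp_rot: [[0.364, 0.931, -0.0], [0.931, -0.364, 0.002], [0.001, -0.001, -1.0]]
contact_force: [-3.3, 3.7, 2.3]
width: 0.0129
```

```bash
python3 look.py w2
```

```text
4.325 [0.495  0.0359 0.0965] [[0.36414575444672936, 0.9313418714683358, -0.0004335530884390034], [0.9313408799989623, -0.36414457489463903, 0.001701122441550393], [0.0014264505532264858, -0.0010232422297975924, -0.9999984591058921]] [-3.3229  3.6906  2.2847] 0.012906707783519798
```

View pics/w2.png

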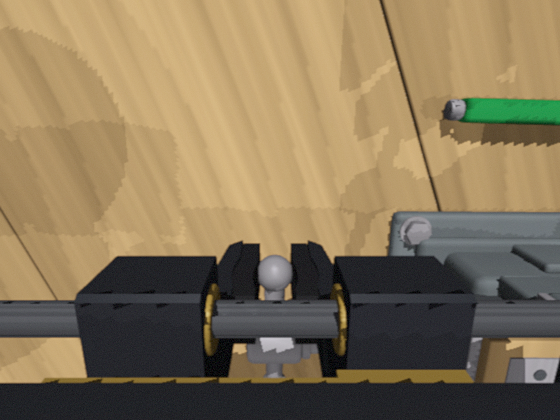

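Run:
```python
from h import *
np.set_printoptions(precision=4,suppress=True)
z=np.load("w2.npz"); d=z["d"]; c=cams.calibration("wrist"); c["T"]=z["T"]
s=manip.read_state(); R=s["tcp_rot"]; t=s["eef_pos"]
for uv in [(274,264),(274,271),(274,278),(274,285),(274,300),(274,350),(238,250),(305,250),(260,272),(288,272)]:
    p=w("wrist",uv,d[uv[1],uv[0]],c)[0]; print(uv,p,"tool mm",(R.T@(p-t))*1000)
cv2.imwrite("pics/w2z.png",cv2.resize(z["p"][220:390,200:350],None,fx=4,fy=4))
for cam in("scene","side"):
    p,dd=cams.snapshot(cam); y0,x0=(170,210) if cam=="scene" else (170,230)
    cv2.imwrite(f"pics/b_{cam}.png",cv2.resize(p[y0:y0+100,x0:x0+140],None,fx=5,fy=5,interpolation=cv2.INTER_CUBIC))
```

```text
(274, 264) [0.4975 0.0432 0.0902] tool mm [ 7.756  -0.294   6.2718]
(274, 271) [0.4967 0.0412 0.0919] tool mm [ 5.6001 -0.2909  4.5797]
(274, 278) [0.4957 0.0387 0.0924] tool mm [ 2.8611 -0.2919  4.094 ]
(274, 285) [0.4947 0.036  0.0926] tool mm [-0.0266 -0.2937  3.8596]
(274, 300) [0.5042 0.0598 0.1466] tool mm [ 25.719   -0.1089 -50.0487]
(274, 350) [ 0.4803 -0.0007  0.0803] tool mm [-39.4169  -0.3656  16.1199]
(238, 250) [0.4844 0.0506 0.0814] tool mm [  9.8716 -15.2018  15.119 ]
(305, 250) [0.5099 0.0387 0.0772] tool mm [ 8.0805 12.8811 19.3151]
(260, 272) [0.4911 0.0421 0.0903] tool mm [ 4.3836 -5.7978  6.1577]
(288, 272) [0.5013 0.0377 0.0896] tool mm [4.0046 5.2347 6.9152]
```

View pics/w2z.png

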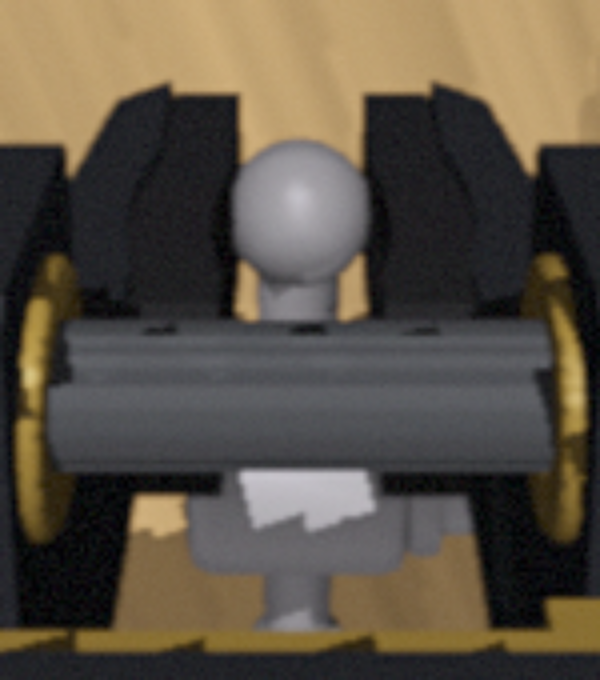

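View pics/b_side.png

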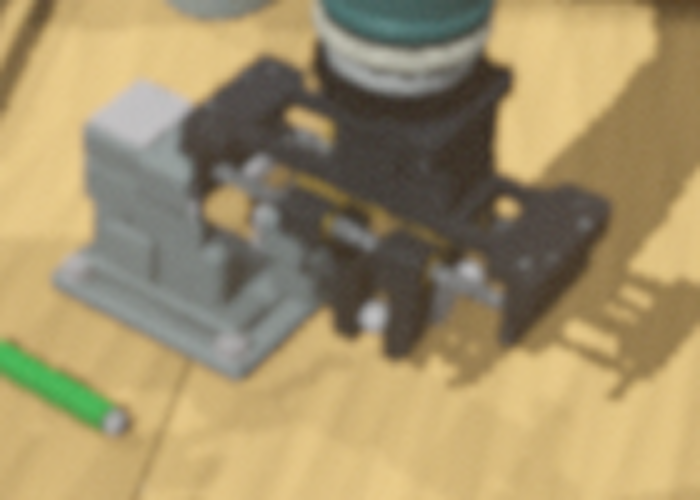

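>>> send_rows:
  steps:
    - {"grip":1,"delta_pos":[-0.28,0.01,-0.58],"turn":0}
    - {"grip":1,"delta_pos":[-0.63,0.01,-1.12],"turn":0}
    - {"grip":1,"delta_pos":[-1.06,0.02,-1.6],"turn":0}
    - {"grip":1,"delta_pos":[-1.54,0.03,-2.01],"turn":0}

```text
t: 4.97
eef_pos: [0.4894, 0.0211, 0.1163]
tcp_rot: [[0.364, 0.931, -0.001], [0.931, -0.364, 0.001], [0.001, -0.001, -1.0]]
contact_force: [-2.0, 4.7, 0.2]
width: 0.0135
```

```bash
cat > st.py <<'E'
from h import *
np.set_printoptions(precision=4,suppress=True)
s=manip.read_state();C=np.array([.4797,-.0038,.070]);R=s["tcp_rot"]
e=s["eef_pos"]-[0,0,.010]-C; u=np.array([.364,.931]);v=np.array([.931,-.364])
X=e[:2]@u;F=s["contact_force"]
th=np.arctan2(e[2],X); rad=np.array([np.cos(th),np.sin(th)]);f=np.array([F[:2]@u,F[2]])
print("t",s["t"],"lat,z,axial mm",X*1e3,e[2]*1e3,e[:2]@v*1e3,"r",np.hypot(X,e[2])*1e3,"th",np.degrees(th),"F lat,ax,z",F[:2]@u,F[:2]@v,F[2],"F rad",f@rad,"F tan(closing+)",f@[-rad[1],rad[0]],"w",s["width"],"tq",s["torque"])
E
python3 st.py; python3 look.py w3
```

```text
t 4.975 lat,z,axial mm 26.761559855953376 36.34666687506237 -0.0272285867465649 r 45.1360308273837 th 53.636285933453216 F lat,ax,z 3.65011029280793 -3.566069291032773 0.2493006070761013 F rad 2.364937484361077 F tan(closing+) -2.7915097415941093 w 0.013457065458783038 tq [ 0.597   0.4903 -0.0126]
4.975 [0.4894 0.0211 0.1163] [[0.363783917347786, 0.9314830825296617, -0.0007269388821728767], [0.9314827532876369, -0.3637826719566333, 0.0014310526810095957], [0.0010685535936631177, -0.0011977249816670019, -0.9999987118232132]] [-1.9929  4.6998  0.2493] 0.013457065458783038
```

View pics/w3.png

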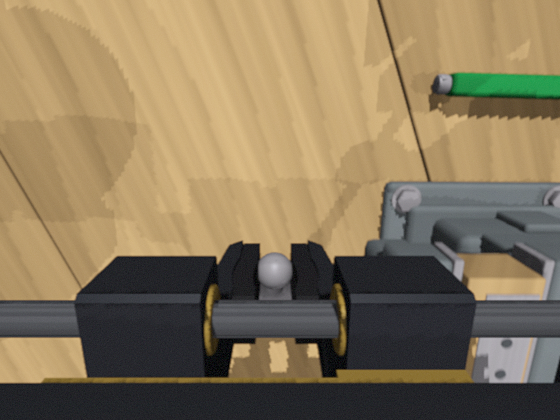

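>>> send_rows:
  steps:
    - {"grip":1,"delta_pos":[-0.54,-0.03,-0.34],"turn":0}
    - {"grip":1,"delta_pos":[-1.13,-0.03,-0.61],"turn":0}
    - {"grip":1,"delta_pos":[-1.74,-0.03,-0.79],"turn":0}
    - {"grip":1,"delta_pos":[-2.37,-0.02,-0.89],"turn":0}
    - {"grip":1,"delta_pos":[-3.02,-0.02,-0.89],"turn":0}
    - {"grip":1,"delta_pos":[-3.65,-0.01,-0.81],"turn":0}
    - {"grip":1,"delta_pos":[-4.27,-0.01,-0.64],"turn":0}
    - {"grip":1,"delta_pos":[-4.86,0,-0.38],"turn":0}

```text
t: 6.02
eef_pos: [0.4717, -0.0251, 0.1203]
tcp_rot: [[0.363, 0.932, -0.001], [0.932, -0.363, -0.0], [-0.001, -0.001, -1.0]]
contact_force: [-4.9, 2.1, 3.6]
width: 0.0131
```

```bash
python3 st.py; python3 look.py w4
```

```text
t 6.025 lat,z,axial mm -22.781039954609124 40.331753319973515 0.3320196064169033 r 46.32090356714441 th 119.45955522095446 F lat,ax,z 0.13474840458623072 -5.35740150240588 3.5637666513327364 F rad 3.036712107286573 F tan(closing+) -1.8700185708032482 w 0.01309886602712642 tq [ 0.2851  0.7608 -0.0459]
6.025 [ 0.4717 -0.0251  0.1203] [[0.3634344556886939, 0.9316192463723043, -0.0009880318632744353], [0.931619569156704, -0.3634348697497166, -0.00027168784251132915], [-0.0006121948546266269, -0.0008217290956164617, -0.9999994749892389]] [-4.9424  2.0771  3.5638] 0.01309886602712642
```

View pics/w4.png

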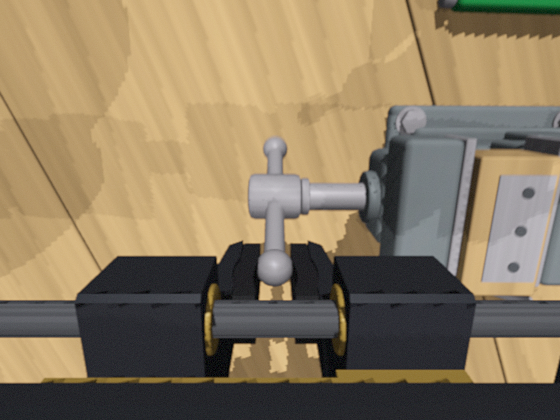

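>>> send_rows:
  steps:
    - {"grip":1,"delta_pos":[-0.55,-0.08,0.34],"turn":0}
    - {"grip":1,"delta_pos":[-1.04,-0.08,0.74],"turn":0}
    - {"grip":1,"delta_pos":[-1.48,-0.08,1.22],"turn":0}
    - {"grip":1,"delta_pos":[-1.84,-0.07,1.75],"turn":0}
    - {"grip":1,"delta_pos":[-2.13,-0.07,2.32],"turn":0}
    - {"grip":1,"delta_pos":[-2.33,-0.06,2.93],"turn":0}
    - {"grip":1,"delta_pos":[-2.45,-0.06,3.56],"turn":0}
    - {"grip":1,"delta_pos":[-2.47,-0.06,3.92],"turn":0}
    - {"grip":1,"delta_pos":[-2.47,-0.06,3.92],"turn":0}

```text
t: 7.2
eef_pos: [0.4627, -0.0484, 0.0797]
tcp_rot: [[0.363, 0.932, -0.0], [0.932, -0.363, -0.001], [-0.001, 0.0, -1.0]]
contact_force: [-3.1, -5.0, 0.7]
width: 0.0125
```

```bash
python3 st.py; python3 look.py w5
```

```text
t 7.2 lat,z,axial mm -47.72485024752848 -0.2842821195655626 0.3843893650348141 r 47.725696930191845 th -179.65871086204822 F lat,ax,z -5.827169289446474 -1.064499015334004 0.7492710662999245 F rad 5.822602815951293 F tan(closing+) -0.7839677967483301 w 0.012541706107617642 tq [-0.8429  0.3741 -0.0168]
7.2 [ 0.4627 -0.0484  0.0797] [[0.3631153773502851, 0.9317441712687156, -0.0001484538122661552], [0.9317430605607221, -0.36311518259297904, -0.001494412060276399], [-0.0014463155597838969, 0.0004043231897911869, -0.9999988723463941]] [-3.1145 -5.0414  0.7493] 0.012541706107617642
```

View pics/w5.png

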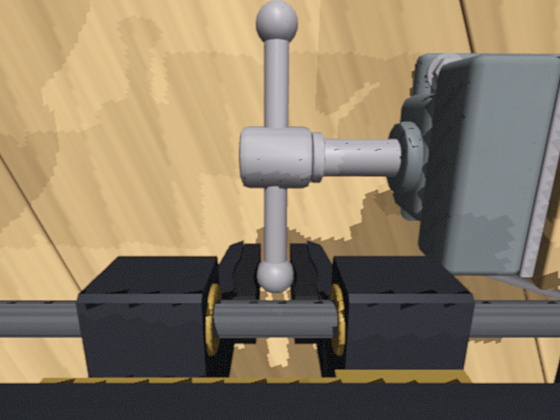

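```bash
cat > meas.py <<'E'
from h import *
import sys
np.set_printoptions(precision=4,suppress=True)
z=np.load(sys.argv[1]+".npz"); d=z["d"]; c=cams.calibration("wrist"); c["T"]=z["T"]
C=np.array([.4797,-.0038,.070]);u=np.array([.364,.931]);v=np.array([.931,-.364])
for a in sys.argv[2:]:
    x,y,r=map(float,a.split(",")); uv=(int(x),int(y))
    dd=d[uv[1]-2:uv[1]+3,uv[0]-2:uv[0]+3]; D=np.median(dd[dd>0])
    p=w("wrist",(x,y),D,c)[0]; ray=(p-c["T"][:3,3]); ray/=np.linalg.norm(ray); q=p+r/1000*ray
    e=q-C; print(a,q,"lat,ax,z",e[:2]@u*1e3,e[:2]@v*1e3,e[2]*1e3)
E
python3 meas.py w5 276,23,7.5 275,158,11.5 275,275,7.5 275,80,4.5 275,220,4.5
python3 meas.py w1 277,202,7.5 276,285,7.5 276,246,11.5; python3 meas.py w4 275,149,7.5 275,267,7.5 275,196,11.5
```

```text
276,23,7.5 [0.4976 0.0401 0.0647] lat,ax,z 47.35538692330878 0.7221061027686883 -5.3427955393129665
275,158,11.5 [ 0.4804 -0.0032  0.0686] lat,ax,z 0.8178238210731752 0.42324773367853624 -1.442260636039444
275,275,7.5 [ 0.4637 -0.046   0.0726] lat,ax,z -45.112100670560764 0.47176937921960616 2.6094043314341397
275,80,4.5 [0.4904 0.0226 0.0664] lat,ax,z 28.471129723083553 0.39399882865596136 -3.620763574855676
275,220,4.5 [ 0.4718 -0.0252  0.0707] lat,ax,z -22.80343592404436 0.4481987869970294 0.6638299060794939
277,202,7.5 [0.4959 0.0373 0.0855] lat,ax,z 44.12529186058954 0.10137188629059288 15.547516099944355
276,285,7.5 [ 0.4634 -0.0448  0.0516] lat,ax,z -44.068586548237676 -0.28665929259773254 -18.44314145787568
276,246,11.5 [ 0.4797 -0.0024  0.0684] lat,ax,z 1.276880726012325 -0.47439766092314284 -1.6117240191324822
275,149,7.5 [0.4872 0.0144 0.0297] lat,ax,z 19.672666482608392 0.3330817731437733 -40.26632333865408
275,267,7.5 [ 0.4735 -0.0209  0.1102] lat,ax,z -18.153826395051944 0.4403589801525263 40.22724436661412
275,196,11.5 [ 0.4803 -0.0033  0.0683] lat,ax,z 0.6651651412949522 0.38511234287507623 -1.6802829160924433
```

>>> send_rows:
  steps:
    - {"grip":3.5,"delta_pos":[0,0,0],"turn":0}
    - {"grip":3.5,"delta_pos":[0,0,0],"turn":0}
    - {"grip":3.5,"delta_pos":[0,0,-2],"turn":0}
    - {"grip":3.5,"delta_pos":[0,0,-6],"turn":0}
    - {"grip":3.5,"delta_pos":[1,0,-9],"turn":0}
    - {"grip":3.5,"delta_pos":[4,0,-9],"turn":0}
    - {"grip":3.5,"delta_pos":[8,0,-9],"turn":0}
    - {"grip":3.5,"delta_pos":[9,0,-9],"turn":0}
    - {"grip":3.5,"delta_pos":[9,0,-9],"turn":0}

```text
t: 8.38
eef_pos: [0.4954, 0.0367, 0.1702]
tcp_rot: [[0.362, 0.932, -0.0], [0.932, -0.362, -0.0], [-0.0, -0.0, -1.0]]
contact_force: [0.5, -0.0, 0.2]
width: 0.0353
```

```bash
python3 st.py; python3 look.py w6
```

```text
t 8.375 lat,z,axial mm 43.40789475242983 90.21238117957877 -0.07130173332530086 r 100.11253190748721 th 64.30432791415444 F lat,ax,z 0.16127330584233443 0.4306742922874101 0.2212536504490819 F rad 0.269300484408686 F tan(closing+) -0.0493913566487775 w 0.03533998255900969 tq [-0.0882  0.1685  0.0689]
8.375 [0.4954 0.0367 0.1702] [[0.3618601076156449, 0.9322323517096076, -0.00032394809559336597], [0.9322323434087508, -0.36186019004982023, -0.0002464949021227608], [-0.00034701444172804686, -0.00021279822048901194, -0.9999999171489439]] [ 0.46   -0.0066  0.2213] 0.03533998255900969
```

View pics/w6.png

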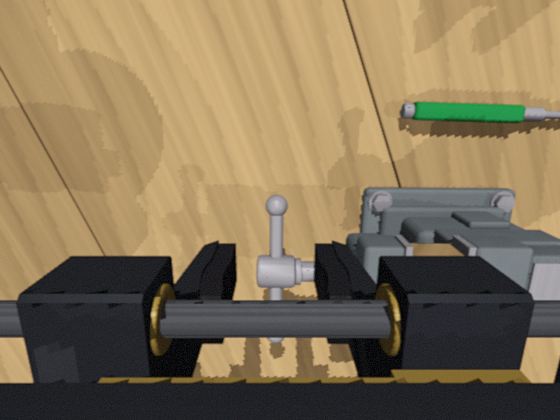

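```bash
python3 meas.py w6 276.5,205,7.5 276,271,11.5 276,338,7.5
```

```text
276.5,205,7.5 [0.4977 0.0395 0.0642] lat,ax,z 46.84226915989453 0.9718378575140999 -5.766873938224462
276,271,11.5 [ 0.4807 -0.0034  0.0687] lat,ax,z 0.7461487328644971 0.773256931208377 -1.323079063595356
276,338,7.5 [ 0.4627 -0.0498  0.074 ] lat,ax,z -48.97737776864136 0.917753794102379 4.048004132525734
```

>>> send_rows:
  steps:
    - {"grip":3.5,"delta_pos":[0.3,0.02,3],"turn":0}
    - {"grip":3.5,"delta_pos":[0.3,0.02,6],"turn":0}
    - {"grip":3.5,"delta_pos":[0.3,0.02,8.4],"turn":0}
    - {"grip":3.5,"delta_pos":[0.3,0.02,9.4],"turn":0}
    - {"grip":3.5,"delta_pos":[0.3,0.02,9.4],"turn":0}
    - {"grip":1,"delta_pos":[0.3,0.02,9.4],"turn":0}
    - {"grip":1,"delta_pos":[0.3,0.02,9.4],"turn":0}
    - {"grip":1,"delta_pos":[0.3,0.02,9.4],"turn":0}
    - {"grip":1,"delta_pos":[0.3,0.02,9.4],"turn":0}
  squeeze: 20

```text
t: 9.55
eef_pos: [0.4973, 0.0391, 0.077]
tcp_rot: [[0.363, 0.932, 0.001], [0.932, -0.363, -0.0], [0.0, 0.001, -1.0]]
contact_force: [-0.2, 0.4, 0.7]
width: 0.013
```

```bash
python3 st.py; python3 look.py w7
```

```text
t 9.55 lat,z,axial mm 46.3394922588268 -3.005051374302195 0.7699803439434421 r 46.43682672801906 th -3.71035602091219 F lat,ax,z 0.25299575877473784 -0.31612650364222944 0.6818406681703774 F rad 0.208341728968313 F tan(closing+) 0.696783520685963 w 0.013020715552895778 tq [-0.0694  0.047   0.0022]
9.55 [0.4973 0.0391 0.077 ] [[0.36334188091364106, 0.9316548978540343, 0.001352360427702139], [0.9316557577622216, -0.3633421923715113, -1.6467065676314827e-05], [0.0004760279802871212, 0.0012659175536543787, -0.9999990854246364]] [-0.2024  0.3509  0.6818] 0.013020715552895778
```

View pics/w7.png

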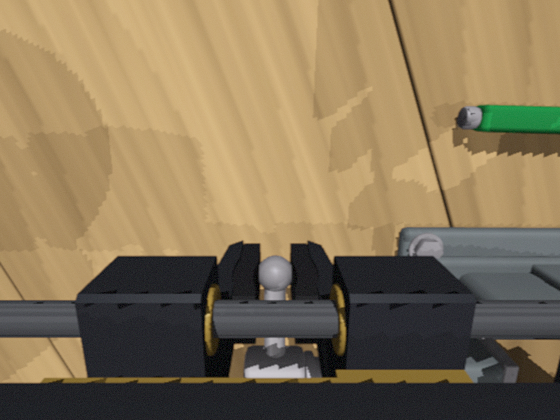

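>>> send_rows:
  steps:
    - {"grip":1,"delta_pos":[0.01,0.01,-0.64],"turn":0}
    - {"grip":1,"delta_pos":[-0.07,0.01,-1.28],"turn":0}
    - {"grip":1,"delta_pos":[-0.23,0.02,-1.9],"turn":0}
    - {"grip":1,"delta_pos":[-0.48,0.03,-2.49],"turn":0}
    - {"grip":1,"delta_pos":[-0.81,0.03,-3.04],"turn":0}
    - {"grip":1,"delta_pos":[-1.22,0.04,-3.54],"turn":0}
    - {"grip":1,"delta_pos":[-1.5,0.04,-3.82],"turn":0}
    - {"grip":1,"delta_pos":[-1.5,0.04,-3.82],"turn":0}

```text
t: 10.6
eef_pos: [0.492, 0.0247, 0.1152]
tcp_rot: [[0.364, 0.931, 0.001], [0.931, -0.364, 0.0], [0.0, 0.001, -1.0]]
contact_force: [2.8, 0.6, 2.5]
width: 0.0134
```

```bash
python3 st.py
```

```text
t 10.6 lat,z,axial mm 31.009261114599077 35.242960500734625 1.0348917514034035 r 46.9429498405216 th 48.65638645567465 F lat,ax,z 1.5987378607129619 2.3422014426447264 2.4670162391887693 F rad 2.908224474875214 F tan(closing+) 0.42937428362088 w 0.013438939693085293 tq [ 0.3132 -0.3562  0.0033]
```

>>> send_rows:
  steps:
    - {"grip":1,"delta_pos":[-0.25,0,-0.21],"turn":0}
    - {"grip":1,"delta_pos":[-0.51,0,-0.4],"turn":0}

```text
t: 10.85
eef_pos: [0.4902, 0.0203, 0.119]
tcp_rot: [[0.363, 0.932, 0.001], [0.932, -0.363, 0.0], [0.001, 0.001, -1.0]]
contact_force: [3.7, 2.9, 1.1]
width: 0.013
```

```bash
python3 st.py
```

```text
t 10.85 lat,z,axial mm 26.308411699686978 38.960906935608385 1.018266968866953 r 47.011538960188965 th 55.970750854935055 F lat,ax,z 4.037170768451225 2.394634354521171 1.104959097399275 F rad 3.1750026172549597 F tan(closing+) -2.727460504019559 w 0.012960232722792077 tq [ 0.4575 -0.5386  0.0029]
```

>>> send_rows:
  steps:
    - {"grip":1,"delta_pos":[-0.27,0,-0.17],"turn":0}
    - {"grip":1,"delta_pos":[-0.27,0,-0.17],"turn":0}

```text
t: 11.1
eef_pos: [0.4892, 0.0175, 0.1209]
tcp_rot: [[0.364, 0.932, 0.001], [0.932, -0.364, -0.0], [0.0, 0.001, -1.0]]
contact_force: [2.4, 1.7, 4.0]
width: 0.0131
```

```bash
python3 st.py
```

```text
t 11.1 lat,z,axial mm 23.291974309079833 40.85125195405338 1.0717199954560663 r 47.0248961022604 th 60.309703420995056 F lat,ax,z 2.4208231537022744 1.603572040164448 3.9890700091229396 F rad 4.664428268611417 F tan(closing+) -0.1271739209264916 w 0.013070832026460531 tq [ 0.3527 -0.4026  0.0259]
```

>>> send_rows:
  steps:
    - {"grip":1,"delta_pos":[-0.28,0,-0.15],"turn":0}
    - {"grip":1,"delta_pos":[-0.28,0,-0.15],"turn":0}

```text
t: 11.35
eef_pos: [0.4882, 0.015, 0.1223]
tcp_rot: [[0.364, 0.932, 0.001], [0.932, -0.364, -0.0], [0.0, 0.001, -1.0]]
contact_force: [4.1, 3.2, 4.4]
width: 0.0131
```

```bash
python3 st.py
```

```text
t 11.35 lat,z,axial mm 20.575913414180302 42.260182249059696 1.0813904708738802 r 47.003097946322484 th 64.03917320568712 F lat,ax,z 4.494455187249926 2.654176621213468 4.406715119924132 F rad 5.929526287453031 F tan(closing+) -2.1118673217721793 w 0.013106076216239089 tq [ 0.3759 -0.393   0.0405]
```

>>> send_rows:
  steps:
    - {"grip":1,"delta_pos":[-0.27,0.02,-0.15],"turn":0}
    - {"grip":1,"delta_pos":[-0.27,0.02,-0.15],"turn":0}

```text
t: 11.6
eef_pos: [0.4872, 0.0124, 0.1236]
tcp_rot: [[0.363, 0.932, 0.0], [0.932, -0.363, -0.0], [-0.0, 0.0, -1.0]]
contact_force: [3.1, 2.2, 5.2]
width: 0.0133
```

```bash
python3 st.py
```

```text
t 11.6 lat,z,axial mm 17.80451978407902 43.558422895015646 1.0997803948369702 r 47.05674372332498 th 67.76769447851296 F lat,ax,z 3.183087669115929 2.119523322899705 5.202105926270329 F rad 6.019729689030152 F tan(closing+) -0.9781654504344887 w 0.013299529838294724 tq [ 0.3622 -0.4199 -0.0215]
```

>>> send_rows:
  steps:
    - {"grip":1,"delta_pos":[-0.3,0.02,-0.12],"turn":0}
    - {"grip":1,"delta_pos":[-0.3,0.02,-0.12],"turn":0}

```text
t: 11.85
eef_pos: [0.4863, 0.0099, 0.1246]
tcp_rot: [[0.364, 0.931, 0.0], [0.931, -0.364, 0.001], [0.001, 0.0, -1.0]]
contact_force: [3.8, 3.6, 3.2]
width: 0.0131
```

```bash
python3 st.py
```

```text
t 11.85 lat,z,axial mm 15.118434875993977 44.61733389681677 1.1439618655053416 r 47.109166381498476 th 71.28122128837636 F lat,ax,z 4.6953010581990675 2.1916979535945362 3.2434268786028233 F rad 4.578698369173722 F tan(closing+) -3.406052141129732 w 0.013062727505250634 tq [ 0.6373 -0.5038  0.0478]
```

>>> send_rows:
  steps:
    - {"grip":1,"delta_pos":[-0.3,0,-0.09],"turn":0}
    - {"grip":1,"delta_pos":[-0.3,0,-0.09],"turn":0}

```text
t: 12.1
eef_pos: [0.4857, 0.0086, 0.125]
tcp_rot: [[0.365, 0.931, 0.002], [0.931, -0.365, 0.004], [0.004, 0.0, -1.0]]
contact_force: [7.6, 11.0, -1.3]
width: 0.0131
```

```bash
python3 st.py
```

```text
t 12.1 lat,z,axial mm 13.76499474994456 44.97631841327769 1.0715065892771058 r 47.03556418794764 th 72.98327855647187 F lat,ax,z 13.02568993128482 3.0474476451933517 -1.2531099539394213 F rad 2.613730340983465 F tan(closing+) -12.822140868328473 w 0.013073194235299984 tq [ 1.6545 -1.1329 -0.0821]
```

>>> send_rows:
  steps:
    - {"grip":1,"delta_pos":[-0.15,0,-0.03],"turn":0}
    - {"grip":1,"delta_pos":[-0.15,0,-0.03],"turn":0}
    - {"grip":1,"delta_pos":[-0.15,0,-0.03],"turn":0}

```text
t: 12.48
eef_pos: [0.4856, 0.0084, 0.1251]
tcp_rot: [[0.365, 0.931, 0.003], [0.931, -0.365, 0.006], [0.006, 0.001, -1.0]]
contact_force: [10.4, 15.3, -3.8]
width: 0.0131
```

```bash
python3 st.py; python3 look.py w8 bar_end_a
```

```text
t 12.475 lat,z,axial mm 13.488217451329565 45.06772364184401 1.0735501772957248 r 47.04287113125619 th 73.33820265754977 F lat,ax,z 17.996323321452397 4.126803075051635 -3.7826327352581264 F rad 1.5361238333296434 F tan(closing+) -18.325290913619202 w 0.013124814534391644 tq [ 2.2889 -1.3893  0.0129]
12.475 [0.4856 0.0084 0.1251] [[0.3649832835293638, 0.9310097483944998, 0.0028374528249544163], [0.9309922385517975, -0.3649939013850614, 0.005736175383061034], [0.006376088176706562, 0.0005480384310795293, -0.9999795223670536]] [10.4004 15.2638 -3.7826] 0.013124814534391644
bar_end_a [263.2 274.9] 0.6 [0.4883 0.0151 0.1169]
```

View pics/w8.png

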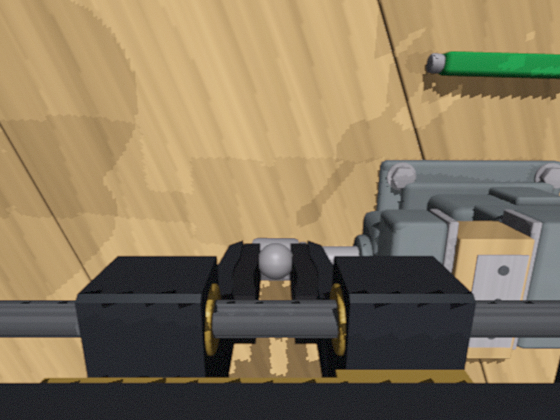

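>>> send_rows:
  steps:
    - {"grip":1,"delta_pos":[0.94,-0.02,0.36],"turn":0}
    - {"grip":1,"delta_pos":[1.5,-0.03,0.67],"turn":0}
    - {"grip":1,"delta_pos":[2.02,-0.04,1.06],"turn":0}
    - {"grip":1,"delta_pos":[2.47,-0.05,1.51],"turn":0}
    - {"grip":1,"delta_pos":[2.86,-0.06,2.02],"turn":0}
    - {"grip":1,"delta_pos":[3.17,-0.07,2.58],"turn":0}
    - {"grip":1,"delta_pos":[3.4,-0.07,3.18],"turn":0}
    - {"grip":1,"delta_pos":[3.54,-0.08,3.81],"turn":0}
    - {"grip":1,"delta_pos":[3.6,-0.08,4.45],"turn":0}
    - {"grip":1,"delta_pos":[3.58,-0.08,4.93],"turn":0}
    - {"grip":1,"delta_pos":[3.53,-0.08,5.33],"turn":0}
    - {"grip":1,"delta_pos":[3.53,-0.08,5.33],"turn":0}

```text
t: 14.08
eef_pos: [0.4963, 0.0377, 0.0717]
tcp_rot: [[0.363, 0.932, -0.001], [0.932, -0.363, -0.001], [-0.002, -0.0, -1.0]]
contact_force: [4.9, -4.0, 0.3]
width: 0.0133
```

```bash
python3 st.py
```

```text
t 14.075 lat,z,axial mm 44.68303238231812 -8.30825032334697 0.38332802663067345 r 45.44887684326957 th -10.53314541069922 F lat,ax,z -1.9884240155169197 5.993615601660008 0.33911498772192206 F rad -2.0169093990512703 F tan(closing+) -0.030091799559262528 w 0.013281436778682312 tq [-0.7265 -0.5098 -0.0603]
```

>>> send_rows:
  steps:
    - {"grip":1.3,"delta_pos":[0,0.03,0],"turn":0}
    - {"grip":3.5,"delta_pos":[0,0.03,0],"turn":0}
    - {"grip":3.5,"delta_pos":[0,0.03,0],"turn":0}
    - {"grip":3.5,"delta_pos":[0,0.03,-2],"turn":0}
    - {"grip":3.5,"delta_pos":[0,0,-6],"turn":0}
    - {"grip":3.5,"delta_pos":[0,0,-10],"turn":0}
    - {"grip":3.5,"delta_pos":[0,0,-14],"turn":0}
    - {"grip":3.5,"delta_pos":[0,0,-15],"turn":0}
    - {"grip":3.5,"delta_pos":[0,0,-15],"turn":0}
    - {"grip":3.5,"delta_pos":[0,0,-15],"turn":0}

```text
t: 15.32
eef_pos: [0.4951, 0.0386, 0.2202]
tcp_rot: [[0.363, 0.932, -0.004], [0.932, -0.363, -0.0], [-0.001, -0.004, -1.0]]
contact_force: [-0.1, 0.3, -0.1]
width: 0.035
```

```bash
python3 look.py w9
```

```text
15.325 [0.4951 0.0386 0.2202] [[0.363432793331224, 0.9316120851934925, -0.00394048891596326], [0.9316192208568992, -0.3634358580494009, -6.643703678499404e-05], [-0.0014940085166806139, -0.0036468898158255342, -0.9999922340364564]] [-0.0941  0.3123 -0.1124] 0.03504699305751996
```

View pics/w9.png

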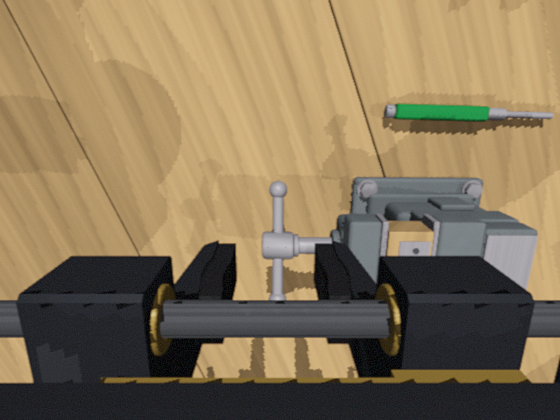

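```bash
python3 meas.py w9 278,189,7.5 278,245,11.5 278,283,4.5 278,215,4.5; python3 meas.py w6 276.5,205,7.5 276,240,4.5; python3 meas.py w8 275,261,7.5 275.5,245,0
```

```text
278,189,7.5 [0.4973 0.039  0.0586] lat,ax,z 46.242064652513754 0.853107018800978 -11.414210291542041
278,245,11.5 [ 0.4809 -0.0033  0.0686] lat,ax,z 0.9554703846260881 0.943781256413468 -1.3828450125636245
278,283,4.5 [ 0.4695 -0.0327  0.0748] lat,ax,z -30.577278096220056 1.0101887541250267 4.847190408878793
278,215,4.5 [0.4898 0.0196 0.0636] lat,ax,z 25.417169049586605 0.8932426394586644 -6.441036331212416
276.5,205,7.5 [0.4977 0.0395 0.0642] lat,ax,z 46.84226915989453 0.9718378575140999 -5.766873938224462
276,240,4.5 [0.4887 0.0173 0.0669] lat,ax,z 22.90976680739646 0.7074871592196686 -3.123818060836711
275,261,7.5 [0.4877 0.0134 0.111 ] lat,ax,z 18.95211978813272 1.179866928190152 40.9714313885225
275.5,245,0 [0.4907 0.0204 0.1121] lat,ax,z 26.50671273030408 1.3895343750321396 42.127178349440214
```

>>> send_rows:
  steps:
    - {"grip":3.5,"delta_pos":[-3,0.17,0],"turn":0}
    - {"grip":3.5,"delta_pos":[-6,0.17,0],"turn":0}
    - {"grip":3.5,"delta_pos":[-8.9,0.17,2],"turn":0}
    - {"grip":3.5,"delta_pos":[-8.9,0.17,5],"turn":0}
    - {"grip":3.5,"delta_pos":[-8.9,0.17,9],"turn":0}
    - {"grip":3.5,"delta_pos":[-8.9,0.17,12],"turn":0}
    - {"grip":3.5,"delta_pos":[-8.9,0.17,13],"turn":0}
    - {"grip":3.5,"delta_pos":[-8.9,0.17,13],"turn":0}

```text
t: 16.38
eef_pos: [0.4649, -0.0448, 0.0914]
tcp_rot: [[0.363, 0.932, -0.003], [0.932, -0.363, 0.0], [-0.001, -0.003, -1.0]]
contact_force: [0.1, 0.1, -0.4]
width: 0.0348
```

```bash
python3 st.py; python3 look.py w10
```

```text
t 16.375 lat,z,axial mm -43.53760725507433 11.396182810099646 1.1719122456693534 r 45.004402319532154 th 165.33164148261238 F lat,ax,z 0.16926169668569221 0.04561222101927796 -0.36754559498407036 F rad -0.2568163439446082 F tan(closing+) 0.31270537545753546 w 0.03483334677708845 tq [-0.1034  0.1345  0.0405]
16.375 [ 0.4649 -0.0448  0.0914] [[0.3634971785313688, 0.9315914325560084, -0.0026840245859255634], [0.9315951287107717, -0.3634973456593369, 0.0004425618344880399], [-0.0005633489992829928, -0.002661294207750261, -0.9999963000686777]] [ 0.1042  0.1411 -0.3675] 0.03483334677708845
```

View pics/w10.png

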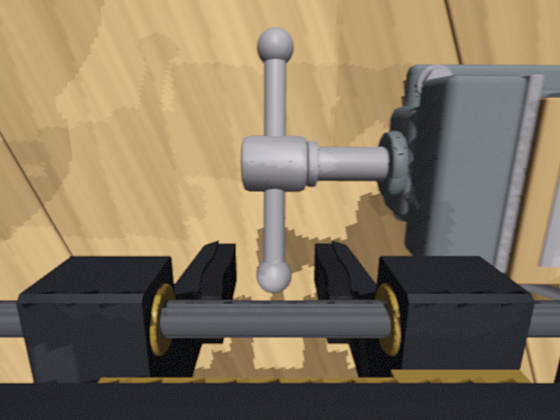

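```bash
python3 meas.py w10 275,47,7.5 274,276,7.5 275,164,11.5
```

```text
275,47,7.5 [0.4977 0.0391 0.059 ] lat,ax,z 46.43255699612921 1.127255423988465 -10.999963963355702
274,276,7.5 [ 0.4643 -0.0456  0.0782] lat,ax,z -44.5115747907022 0.8249931320428162 8.1791613292021
275,164,11.5 [ 0.4811 -0.0035  0.0682] lat,ax,z 0.810162620348029 1.1831487155089115 -1.8152212155774228
```

>>> send_rows:
  steps:
    - {"grip":1,"delta_pos":[0,0,0],"turn":0}
    - {"grip":1,"delta_pos":[0,0,0],"turn":0}
    - {"grip":1,"delta_pos":[0,0,0],"turn":0}
    - {"grip":1,"delta_pos":[0,0,0],"turn":0}

```text
t: 16.92
eef_pos: [0.4645, -0.0445, 0.0922]
tcp_rot: [[0.364, 0.932, -0.002], [0.932, -0.364, 0.001], [-0.0, -0.003, -1.0]]
contact_force: [-5.2, 2.2, 0.9]
width: 0.0132
```

```bash
python3 st.py
```

```text
t 16.925 lat,z,axial mm -43.440431368777105 12.192795872319154 0.6943746507592864 r 45.11912397963282 th 164.32171002352868 F lat,ax,z 0.11666148523831653 -5.644135975113621 0.860599670852688 F rad 0.12024371027385657 F tan(closing+) -0.860106473495777 w 0.013213143515884217 tq [0.2776 0.8076 0.0227]
```

>>> send_rows:
  steps:
    - {"grip":1,"delta_pos":[0.08,-0.05,-0.32],"turn":0}
    - {"grip":1,"delta_pos":[0.18,-0.05,-0.62],"turn":0}
    - {"grip":1,"delta_pos":[0.18,-0.05,-0.62],"turn":0}
    - {"grip":1,"delta_pos":[0.18,-0.05,-0.62],"turn":0}
    - {"grip":3.5,"delta_pos":[0.18,-0.05,-0.62],"turn":0}
    - {"grip":3.5,"delta_pos":[0.18,-0.05,-0.62],"turn":0}
    - {"grip":3.5,"delta_pos":[0.18,-0.05,-0.62],"turn":0}

```text
t: 17.8
eef_pos: [0.4673, -0.0433, 0.0994]
tcp_rot: [[0.363, 0.932, 0.003], [0.932, -0.363, -0.0], [0.001, 0.003, -1.0]]
contact_force: [0.3, -0.8, -0.0]
width: 0.0347
```

```bash
python3 st.py; python3 look.py w11
```

```text
t 17.8 lat,z,axial mm -41.32408598654934 19.395239266671833 2.8285665555780852 r 45.64926493203557 th 154.85723756787647 F lat,ax,z -0.6118702933502966 0.5492080196817022 -0.023714991700806924 F rad 0.5438208635722616 F tan(closing+) 0.2814365382452447 w 0.03471719024967202 tq [-0.0653  0.0609 -0.0139]
17.8 [ 0.4673 -0.0433  0.0994] [[0.3634791902352688, 0.9315985050290594, 0.0026652755082005914], [0.9316021710673307, -0.3634792504452831, -0.0004789137404255454], [0.0005226170193325764, 0.0026570516284945564, -0.9999963334673256]] [ 0.2888 -0.7701 -0.0237] 0.03471719024967202
```

View pics/w11.png

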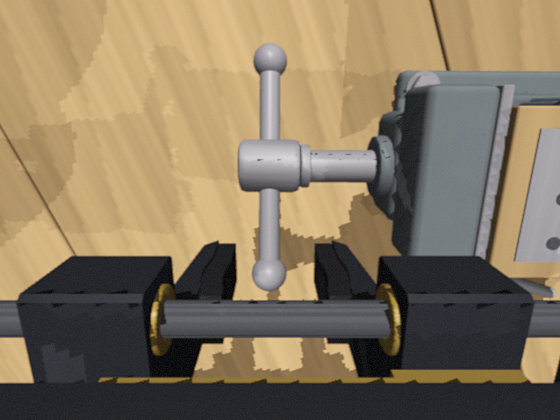

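```bash
python3 meas.py w11 269.5,60,7.5 268,274,7.5 270,165,11.5
```

```text
269.5,60,7.5 [0.4968 0.0383 0.0542] lat,ax,z 45.37181038086346 0.6065125689969648 -15.788366050140626
268,274,7.5 [ 0.464  -0.0439  0.0829] lat,ax,z -43.0361512202822 0.0175689215684114 12.877266562303479
270,165,11.5 [ 0.481  -0.0028  0.0683] lat,ax,z 1.3578482676671797 0.8454585888313703 -1.6798557198936388
```

>>> send_rows:
  steps:
    - {"grip":3.5,"delta_pos":[0,-0.2,-1],"turn":0}
    - {"grip":3.5,"delta_pos":[0,-0.2,-4],"turn":0}
    - {"grip":3.5,"delta_pos":[0,-0.2,-8],"turn":0}
    - {"grip":3.5,"delta_pos":[2,-2,-12],"turn":0}
    - {"grip":3.5,"delta_pos":[6,-2,-14],"turn":0}
    - {"grip":3.5,"delta_pos":[9,-2,-14],"turn":0}
    - {"grip":3.5,"delta_pos":[9,-2,-14],"turn":0}
    - {"grip":3.5,"delta_pos":[9,-2,-14],"turn":0}

```text
t: 18.85
eef_pos: [0.4796, 0.0476, 0.2385]
tcp_rot: [[0.363, 0.932, -0.001], [0.932, -0.363, -0.001], [-0.001, -0.0, -1.0]]
contact_force: [-0.2, 0.6, 0.4]
width: 0.0352
```

```bash
python3 look.py w12
python3 - <<'E'
from h import *
for cam in("scene","side"):
    p,dd=cams.snapshot(cam); np.savez(f"e_{cam}.npz",p=p,d=dd); y0,x0=(180,210) if cam=="scene" else (170,200)
    cv2.imwrite(f"pics/e_{cam}.png",p)
    cv2.imwrite(f"pics/ez_{cam}.png",cv2.resize(p[y0:y0+110,x0:x0+140],None,fx=5,fy=5,interpolation=cv2.INTER_CUBIC))
E
```

```text
18.85 [0.4796 0.0476 0.2385] [[0.3629536300172263, 0.9318069735925837, -0.0006530096081956482], [0.9318068279289419, -0.3629540233130912, -0.0006421727518821185], [-0.0008353935130116304, -0.0003753998802261814, -0.9999995805962162]] [-0.1553  0.6248  0.4029] 0.035150554437313235
```

View pics/w12.png

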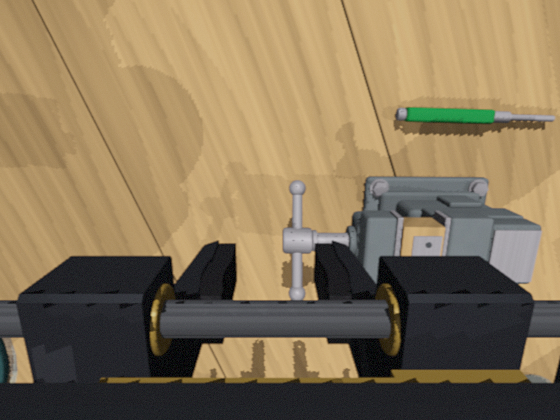

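View pics/ez_side.png

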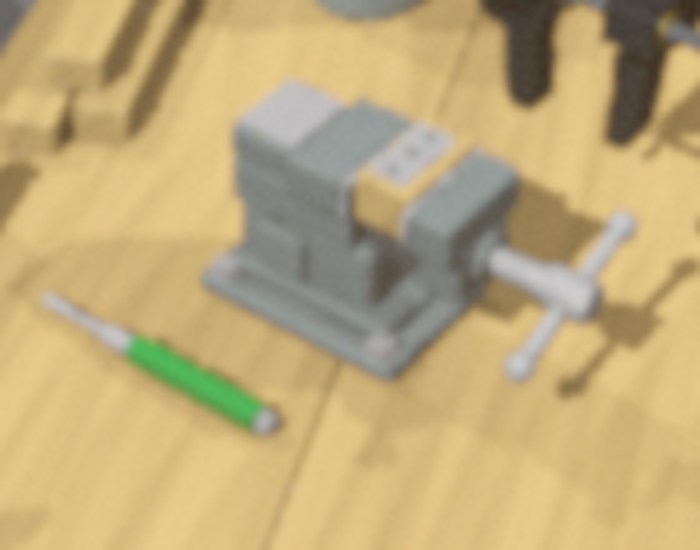

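View pics/e_scene.png

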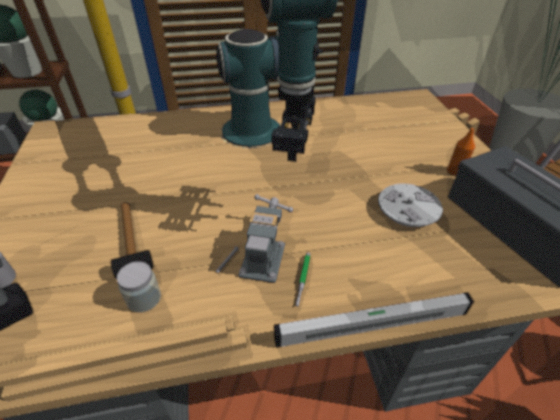

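The final bar angle is about −18°, against about 72° at tight, so it is roughly 90° back. The offcut is upright, the robot is clear and the other things are where they were.

```bash
python3 -c "
from bench import manip
print(manip.read_state()['contact_force']); print(manip.close_job())"
```

```text
[ 0.13070882 -0.52745538 -0.10334057]
the job is handed in; nothing more can be done
None
```

I wound the vise shut on the offcut and backed the handle off about a quarter turn. I then let go and handed the job in at about 19 s; it gave no verdict.

- **Winding shut:** I took one ball from 21° over the top to about 175°, then the other from −5° up to the stop. The stop came at about 72°, after about 231° of turning. The force at the ball rose from 3 to 18 N over about 2°.
- **Backing off:** I backed off with the second ball to about −12°, let go, and used the first ball for the last few degrees. The last wrist picture puts the second ball at about −18°.
- **Last checks:** In the closing pictures the offcut stands upright in the jaws and the other things look where they were. The gripper is open and well clear, and the wrist force reads about 0.5 N.
- **One disagreement:** A picture with the ball partly hidden put the stop at about 67° instead of 72°. That makes the back-off 85° instead of 90°, still within the 69–111° allowed.
- **Not checked:** I did not measure the jaw's position along the vise directly. The back-off rests on the handle angles.

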